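# Find and tighten the loose anchor bolt of the toy gantry crane with a ratchet wrench

## Robot

A 6-joint arm with a two-finger parallel gripper is mounted at the origin on the work surface. World frame = base frame: x ahead of the robot, y to its left, z up, the work surface at z = 0. Lengths are in m, angles in rad, forces in N, time in s.
With the tool pointing down it reaches from about 0.35 to 0.975 m from the base axis. Payload 4.9 kg.
Tool frame: the origin (TCP) lies midway between the tips of the shut fingers; the grasp point (between the pads) lies 19 mm behind it; z points along the fingers, y is the line along which they close (so a half turn about z gives the same grasp; the last joint's range is limited). The gripper opens to 85 mm and grips with 20 to 120 N. Pads are 22 mm wide; open, the fingers measure 114 mm over their backs; the gripper's body (76 mm by 85 mm) begins 54 mm behind the grasp point. The pads swing forward as they close: fully open they stand 13 mm farther back than shut.
Start: joints at [1.073, 0.053, 1.613, -0, 1.476, -0.119], TCP at [0.231, 0.581, 0.206] pointing down, gripper open.
Joint ranges: [-3.01, 3.01], [-1.01, 2.22], [0.06, 2.58], [-1.02, 4.17], [0.09, 2.62], [-3.14, 3.14]. Speed limits (rad/s): [2.57, 2.57, 3.14, 3.14, 3.14, 3.14].

## Interface

Orientations are given as a rotation vector (axis times angle).
In Python, from station import telemetry, optics, ctrl gives the robot as it stands.
- The arm moves only by the shell command python3 -m pendant 'ROWS' [FORCE]. ROWS is JSON, one flat list of numbers, 7 for each row, row after row: the turn, a rotation vector about the tool's x, y, z as a fraction of full scale, then the shift along the tool's x, y, z as a fraction of full scale, then the opening, from 0 (shut) to 1 (fully open). In form: [ax, ay, az, tx, ty, tz, fingers, ax, ay, az, tx, ty, tz, fingers, ...]. A call has 1 to 12 rows; each row is the pose to reach, as a shift and turn from the pose commanded when the call began, along the tool's axes at that moment; what a row does not reach only later rows make up. Full scale, the value 1, is 300 mm for a shift and 30 degrees for a turn. A row lasts 1/8 s, in which the tool goes at most 62.5 mm and 10.7 degrees, less where a joint would pass 70% of its speed; a pose out of reach is approached as far as the arm can. A call with a number of a shift or a turn outside -1 to 1 is refused whole. A call with a gripper value outside its range is refused whole. The fingers move at their own pace and stop on an object; FORCE is the grip in N (left out, the last holds). Time passes only in rows, so rows that repeat a pose let the fingers close. It gives the time, the measured TCP pose, the force, the opening and the grip force at its end, in the units of the state.
- telemetry.get_obs(): the state, without advancing time (a new reading comes with each control period).
- optics.get_image(name): name is "side" or "top" or "wrist"; returns a dict with "image" (420x560x3 uint8, red, green, blue), "depth" (420x560 float32, m along the optical axis (not along the pixel's ray), 0 where there is no reading), "fx", "fy", "cx", "cy" (pixels), "rvec" (rotation vector, rad) and "tvec" (3), from world to camera coordinates, as OpenCV has them. Camera axes: x right, y down, z forward; pixel columns grow to the right and rows downward; lengths in m; the calibration is good to about 2 mm. A picture is of the moment at which its call begins.
- ctrl.finish_job(): hands the job in; it is judged then, once.
The state is a dict: "t": time; "q": joint angles; "dq": joint speeds; "effort": joint torques, N m; "tool_pos": TCP position; "tool_rot": TCP orientation; "contact_force": force on the tool from outside, world axes, zero at the start; "wrist_torque": the same for the moment, N m; "opening": finger opening in m; "grip_force": force on a finger pad.
Only numpy, scipy, OpenCV 4.12 (cv2) and the standard library are available. Lean on these libraries where they do the work, as an engineer would, in place of code of your own. Each camera call takes 0.05 s, during which the arm holds its last target. There are 200 camera calls.

## Task

One of the two blue hex bolts that hold down the front toes of the wooden gantry has worked loose, and they look alike: feel with the ratchet wrench which one it is and ratchet that bolt clockwise, swinging the handle to and fro, until it comes up solid. Turn the bolts only with the wrench, not with the fingers, and do not drop or topple the wrench. Then stand the wrench, socket down, back in its wooden tool tray, let go, and leave the loaded wagon, the signal and the smaller tree beside the gantry where they are.

Things in the scene. Friction and masses are not known exactly. Their poses are not given: they have to be found in the camera images.
- wrench_grip (a point): Middle of the red handle of the loose ratchet wrench, half-way up. Handle 24 mm wide, 22 mm high, straight from 65 to 160 mm from the socket's axis. Frame of the wrench: z up, x from handle end to head; this point is 100 mm from the socket's axis, 38 mm above the socket's rim. 0.25 to 0.35 kg, centre of mass about 15 mm from that axis. Starts standing on its socket, handle level, roughly towards the robot.
- wrench_mouth (a point): Centre of the lower rim of the wrench's hex socket, on its axis, in the wrench's frame. The socket is open downwards: 46.5 mm across flats, 27 mm deep, walls 5 mm, 65 mm over its outer corners. Out of line it sits up on a bolt's taper, 4 mm or more down; press lightly and turn it until it is felt to drop home. Its angle in the head is not known. Fully on, the rim rests on the flange, 24 mm below the bolt's top; let go there, the wrench stands by itself.
- wrench_head (a point): Centre of the top of the wrench's yellow head (86 mm wide, 29 to 47 mm above the socket's rim). In it is a ratchet of 16 teeth: swung clockwise (from above) the handle takes the socket along, after up to 0.39 rad of idle travel to the next tooth and some 0.1 rad of play on the hexagon; swung back counter-clockwise it clicks freely (about 0.1 N m) and the socket stays. Pulled with over 15 N on a solid bolt it may ride up.
- bolt_p_top (a point): One of two identical blue anchor bolts, axis vertical, in the robot-side toes of the gantry's feet, 280 mm apart; whether bolt_p or bolt_q is left varies. Point: centre of the head's top. Head: hexagon 44 mm across flats from 24 to 7 mm below it, then tapering to 35 mm across flats at the top; under it a round 54 mm flange, its top 24 mm below the point. x runs along the foot and does not turn with the bolt.
- bolt_q_top (a point): Same as bolt_p_top, for the other bolt.
- bolt_p (a joint): Bolt angle (rad), growing clockwise from above (tightening); at multiples of pi/3 two flats face along x of bolt_p_top. Both bolts start at -2.3 to -1.6: the reading does not tell which is loose. The tight one will not move. The loose one turns either way against 0.35 N m (3.5 N at the wrench's grip), has 1.6 to 2.3 rad to go clockwise, and comes up solid at 0.
- bolt_q (a joint): Same as joint bolt_p, for the bolt at bolt_q_top.
- tray_floor (a point): Centre of the floor of the fixed wooden tool tray, 5 mm above the table. Tray 260 mm long in x (away from the robot), 130 mm wide in y, outside; walls 5 mm thick, tops 11 mm above this point. It stands left or right of the gantry; the wrench starts with its socket's axis about 55 mm from the centre towards +x.
- gantry: Fixed wooden gantry; origin on the table under mid-girder, z up, x away from the robot. Foot beams along x at y = +-140 mm, 50 mm wide, 22 mm high, x = -155 to 100 mm, bolts at x = -120. Legs at x = -60 to 60; girder along y, 400 mm long, 260 to 282 mm high. A trolley on it (up to 335 mm high) holds a stiff stem with a magnet down to 116 mm, at y = -80 to 80.
- block_bin: Fixed wooden bin of coloured blocks, 200 x 130 x 50 mm, on the other side of the gantry from the tool tray; origin under its centre.
- wagon_mid (a point): Green container wagon, 134 x 42 x 44 mm, on the oak track under the girder; point at mid-height over its centre. Loose; leave it where it is.
- container_mid (a point): Orange wooden container box, 100 x 40 x 40 mm, lying on the wagon; its centre. Loose; leave it where it is.
- tree_b_mid (a point): The smaller green wooden tree, to the right of the gantry, 56 mm wide, 95 mm high; point on its axis, 50 mm up. Loose; leave it where it is.
- signal_mid (a point): To the left of the gantry, a white signal post with a black lamp head, 44 mm wide foot, 154 mm high; point on its axis, 50 mm up. Loose; leave it where it is.
Not all that is in view belongs to the job. What is shaped like the part that bears wrench_grip but orange is not meant.

How it is judged:
On the way, in this order (a step that is already met when the one before it is completed fails the run):
1. the wrench's socket is fully down over one of the two bolt heads (((horizontal distance between wrench_mouth and bolt_p_top below 0.006 m and z of wrench_mouth in the frame of bolt_p_top below -0.018 m) or (horizontal distance between wrench_mouth and bolt_q_top below 0.006 m and z of wrench_mouth in the frame of bolt_q_top below -0.018 m))), for 0.1 s.
2. the bolt that was loose has been turned fully tight (within 0.1 rad of where it comes up solid), with the wrench's socket still fully down over it (((horizontal distance between wrench_mouth and bolt_p_top below 0.006 m and z of wrench_mouth in the frame of bolt_p_top below -0.018 m and value of joint bolt_p above -0.1 rad) or (horizontal distance between wrench_mouth and bolt_q_top below 0.006 m and z of wrench_mouth in the frame of bolt_q_top below -0.018 m and value of joint bolt_q above -0.1 rad))), for 0.1 s.
At the end, for the whole second after the job is handed in: The bolt that was loose is within 0.1 rad of where it comes up solid; the wrench stands upright (within 0.1 rad) on its socket on the tool tray's floor, wholly between the tray's walls with its socket, at rest and let go (value of joint any of bolt_p, bolt_q above -0.1 rad and x of wrench_mouth in the frame of tray_floor between -0.095 and 0.095 m and y of wrench_mouth in the frame of tray_floor between -0.034 and 0.034 m and z of wrench_mouth in the frame of tray_floor below 0.004 m and angle between wrench_mouth's own z axis and vertical below 0.1 rad and linear speed of wrench below 0.02 m/s); the robot touches nothing.
It fails at once if the wagon, its container, the smaller tree or the signal is moved by more than 20 mm (distance of any of wagon_mid, container_mid, tree_b_mid, signal_mid from where it was at the start of the episode above 0.02 m).
It fails at once if the fingers push on a bolt (more than 3 N): bolts are turned with the wrench (contact force between the fingers and bolt_p above 3 N or contact force between the fingers and bolt_q above 3 N).
It fails at once if the wrench is thrown or dropped (moves faster than 1 m/s) or toppled (tilts more than 0.7 rad) (linear speed of wrench above 1 m/s or angle between wrench_mouth's own z axis and vertical above 0.7 rad).
It also fails if it takes over 72 s, if anything falls off the work surface, if the arm or the gripper's body presses on something with over 40 N, if the wrist force passes 120 N, or if a joint passes its speed limit or range.

## Working session

There is one attempt and no reset: what is moved stays moved. The work goes in short steps, Python scripts to look and compute and a shell command to move; the robot and the scene stay as the last step left them, time stands still between calls to the robot, and variables do not carry over. Pictures are saved under pics/ and viewed, at most 10 in all, crops included, and the job is handed in when it is done.

```bash
ls; mkdir -p pics; python3 - <<'E'
from station import telemetry, optics
import cv2,numpy as np
o=telemetry.get_obs();print(o)
ims=[]
for n in("top","side"):
    d=optics.get_image(n);np.savez(f"{n}0.npz",**d)
    cv2.imwrite(f"pics/{n}0.png",d["image"][...,::-1]);print(n,d["fx"],d["cx"],d["cy"],d["rvec"],d["tvec"])
E
```

```text
pics
{'t': 0.0, 'q': array([ 1.07302658e+00,  5.33056104e-02,  1.61430224e+00, -9.81696910e-06,
        1.47596639e+00, -1.18986937e-01]), 'dq': array([ 0.00125295,  0.00107536,  0.00110601, -0.00073294,  0.00171945,
        0.00039357]), 'effort': array([ 2.23386582e-03, -3.93675649e+01, -3.70182931e+01,  4.37884012e-05,
        6.87388223e-03, -1.53789489e-05]), 'tool_pos': array([0.23079254, 0.58010862, 0.2045899 ]), 'tool_rot': array([-5.91326873e-01, -3.08483517e+00,  2.96992855e-03]), 'contact_force': array([-0.44080723, -0.22686641,  0.56286203]), 'wrist_torque': array([ 0.00641774, -0.02465044, -0.01203888]), 'grip_force': 0.0, 'opening': 0.08549551605217025}
top 478.3725341264137 278.6631685042843 199.7577268139286 [ 2.15313365 -2.19833041  0.06115329] [0.00824625 0.50924255 1.14659004]
side 519.6069378061827 282.56781724055753 201.57219685618864 [ 2.25621448 -0.53880837  0.23957834] [-0.44084538  0.19388692  0.99444274]
```

View pics/top0.png

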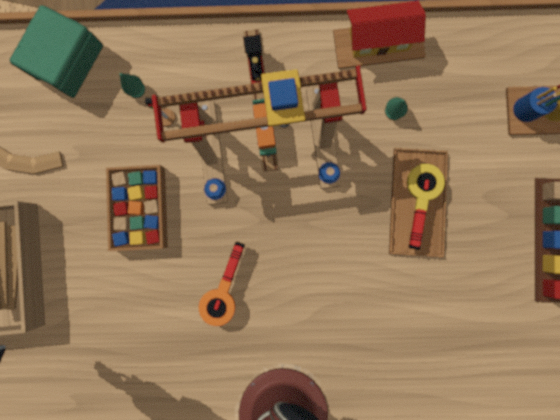

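View pics/side0.png

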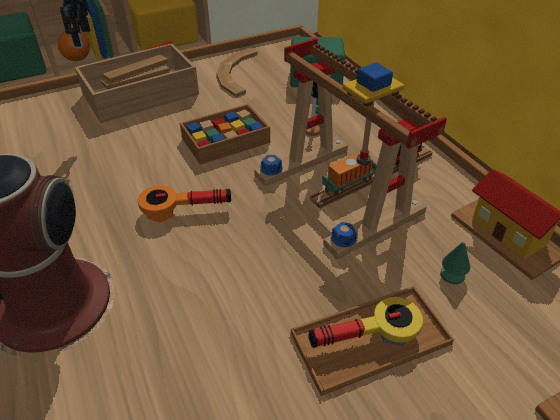

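The top view shows the wrench in the right tray (head 425,182, handle to 417,247), the bolts at (214,189) and (329,173), the smaller tree at (396,108) and the orange decoy at (217,305). The side view agrees. Next I measure these points.

```bash
cat > h.py <<'E'
import numpy as np,cv2
from scipy.spatial.transform import Rotation as R
def cloud(d):
    Z=np.asarray(d["depth"],float);v,u=np.indices(Z.shape)
    P=np.stack([(u-d["cx"])/d["fx"]*Z,(v-d["cy"])/d["fy"]*Z,Z],-1)
    W=(P-d["tvec"].ravel())@R.from_rotvec(d["rvec"].ravel()).as_matrix()
    W[Z<=0]=np.nan;return W
def blob(d,W,lo,hi,box,zr=(-1,1)):
    h=cv2.cvtColor(np.ascontiguousarray(d["image"]),cv2.COLOR_RGB2HSV)
    m=cv2.inRange(h,np.array(lo),np.array(hi))>0
    k=np.zeros_like(m);k[box[1]:box[3],box[0]:box[2]]=1
    m&=k&(W[...,2]>zr[0])&(W[...,2]<zr[1]);return W[m]
E
python3 - <<'E'
from h import *
for n,bx in(("top",dict(b1=(195,170,235,210),b2=(310,155,350,190),head=(400,155,450,205),han=(400,195,440,255),tray=(380,140,455,265))),
            ("side",dict(b1=(255,150,290,180),b2=(325,215,362,250),head=(370,295,430,345),han=(305,310,365,350)))):
    d=dict(np.load(n+"0.npz"));W=cloud(d)
    for k,b in bx.items():
        if k=="tray":
            s=W[b[1]:b[3],b[0]:b[2]].reshape(-1,3)
            s=s[(s[:,2]>.009)&(s[:,2]<.022)];r=cv2.minAreaRect((s[:,:2]*1000).astype(np.float32));print("tray",r,np.percentile(s[:,2],[10,50,90]));continue
        lo,hi={"b":((100,100,30),(130,255,255)),"h":((20,100,80),(35,255,255))}[k[0]]
        if k=="han": lo,hi=(0,150,60),(8,255,255)
        p=blob(d,W,lo,hi,b)
        print(n,k,len(p),"mean",p.mean(0).round(4),"min",p.min(0).round(4),"max",p.max(0).round(4))
        if k!="han":
            zt=np.percentile(p[:,2],97);q=p[p[:,2]>zt-.006];c,r=cv2.minEnclosingCircle((q[:,:2]*1000).astype(np.float32));print("   top z",zt.round(4),"circ",np.round(c,1),round(r,1),"bbox mid",((q.min(0)+q.max(0))/2).round(4))
        else:
            q=p[:,:2]-p[:,:2].mean(0);u=np.linalg.svd(q,full_matrices=0)[2][0];print("   dir",u, np.arctan2(u[1],u[0]))
    if n=="top":
        for nm,b in(("tree",(380,92,412,125)),("gantry feet1",(195,120,240,215)),):
            s=W[b[1]:b[3],b[0]:b[2]].reshape(-1,3);s=s[s[:,2]>.03];print(nm,s.mean(0),s.max(0))
E
```

```text
top b1 232 mean [0.5364 0.1482 0.0484] min [0.516  0.1276 0.0255] max [0.56   0.1719 0.0572]
   top z 0.0557 circ [538.2 150.1] 22.0 bbox mid [0.5394 0.1514 0.0535]
top b2 228 mean [ 0.568  -0.1234  0.0486] min [ 0.5488 -0.1476  0.0255] max [ 0.5923 -0.1025  0.0586]
   top z 0.0559 circ [ 571.2 -123.6] 22.1 bbox mid [ 0.5715 -0.1237  0.0542]
top head 919 mean [ 0.5386 -0.3503  0.049 ] min [ 0.4894 -0.408  -0.0008] max [ 0.5939 -0.3085  0.0599]
   top z 0.0564 circ [ 536.9 -345.8] 50.0 bbox mid [ 0.5369 -0.3501  0.0551]
top han 427 mean [ 0.4341 -0.3274  0.0504] min [ 3.9e-01 -3.6e-01  2.0e-04] max [ 0.4757 -0.3073  0.0601]
   dir [-0.97679783  0.21416348] 2.925757293444961
tray ((493.83978271484375, -337.17352294921875), (140.59515380859375, 270.9013366699219), 84.76348114013672) [0.00970811 0.01461668 0.01821197]
tree [ 0.72145137 -0.2874043   0.05638991] [ 0.75526342 -0.26696568  0.09847306]
gantry feet1 [0.60539501 0.13803818 0.16640273] [0.70506057 0.17755063 0.28605045]
side b1 307 mean [0.5354 0.1424 0.043 ] min [0.5136 0.1273 0.0255] max [0.5626 0.1747 0.0564]
   top z 0.0552 circ [539.7 151.5] 23.2 bbox mid [0.5391 0.1518 0.0528]
side b2 429 mean [ 0.5666 -0.1335  0.0437] min [ 0.5468 -0.1515  0.025 ] max [ 0.5922 -0.1045  0.0568]
   top z 0.055 circ [ 571.7 -125.7] 22.9 bbox mid [ 0.5705 -0.1259  0.053 ]
side head 1364 mean [ 0.5353 -0.3554  0.0505] min [ 0.4848 -0.3932  0.0043] max [ 0.6146 -0.2856  0.056 ]
   top z 0.0545 circ [ 535.7 -345.5] 51.1 bbox mid [ 0.5353 -0.3504  0.0523]
side han 668 mean [ 0.4367 -0.3302  0.0506] min [ 0.3928 -0.3463  0.0027] max [ 0.5009 -0.2818  0.0587]
   dir [-0.98189513  0.1894253 ] 2.9510158376014113
```

```bash
cat >> h.py <<'E'
def rows(goals,z0=None):
    """goals: list of (x,y,z,yaw of tool y) -> rows in tool axes relative to now"""
    from station import telemetry
    o=telemetry.get_obs();R0=R.from_rotvec(o["tool_rot"]);p0=np.array(o["tool_pos"])
    for x,y,z,a in goals:
        Y=np.array([np.cos(a),np.sin(a),0]);Zt=np.array([0,0,-1.]);X=np.cross(Y,Zt)
        G=R.from_matrix(np.stack([X,Y,Zt],1))
        r=(R0.inv()*G).as_rotvec()/np.radians(30);t=R0.inv().apply(np.array([x,y,z])-p0)/.3
        print(np.r_[r,t].round(3).tolist())
E
python3 - <<'E'
from h import *
y=np.pi/2-.2
rows([(.36,.32,.2,y),(.42,.05,.2,y),(.43,-.2,.2,y),(.445,-.33,.16,y)])
E
```

```text
[-0.004, -0.001, -0.341, -0.721, -0.646, 0.017]
[-0.004, -0.001, -0.341, -1.239, -1.409, 0.018]
[-0.004, -0.001, -0.341, -1.578, -2.171, 0.019]
[-0.004, -0.001, -0.341, -1.785, -2.554, 0.153]
```

```bash
python3 -m pendant '[0,0,-0.34,-0.72,-0.65,0.02,0.65,0,0,-0.34,-0.72,-0.65,0.02,0.65,0,0,-0.34,-0.72,-0.65,0.02,0.65,0,0,-0.34,-0.72,-0.65,0.02,0.65,0,0,-0.34,-0.72,-0.65,0.02,0.65,0,0,-0.34,-0.72,-0.65,0.02,0.65]' 100; python3 - <<'E'
from h import *
y=np.pi/2-.2
rows([(.42,.05,.2,y),(.43,-.2,.2,y),(.445,-.33,.16,y)])
E
```

```text
t: 0.85
tool_pos: [0.3604, 0.3175, 0.1993]
tool_rot: [-0.322, -3.125, 0.001]
contact_force: [0.4, 0.4, 0.1]
opening: 0.0558
grip_force: 0.0
[-0.001, -0.0, -0.01, -0.376, -0.833, -0.002]
[-0.001, -0.0, -0.01, -0.578, -1.642, -0.002]
[-0.001, -0.0, -0.01, -0.716, -2.056, 0.132]
```

```bash
python3 -m pendant '[0,0,0,-0.42,-1,0,0.65,0,0,0,-0.42,-1,0,0.65,0,0,0,-0.42,-1,0,0.65,0,0,0,-0.42,-1,0,0.65,0,0,0,-0.42,-1,0,0.65,0,0,0,-0.42,-1,0,0.65]' && python3 -m pendant '[0,0,0,-0.3,-1,0.08,0.65,0,0,0,-0.3,-1,0.08,0.65,0,0,0,-0.3,-1,0.08,0.65,0,0,0,-0.3,-1,0.08,0.65,0,0,0,-0.3,-1,0.08,0.65,0,0,0,-0.3,-1,0.08,0.65,0,0,0,-0.3,-1,0.08,0.65]'; python3 - <<'E'
from h import *
from station import optics
d=optics.get_image("wrist");np.savez("w1.npz",**d);cv2.imwrite("pics/w1.png",d["image"][...,::-1])
E
```

```text
t: 1.6
tool_pos: [0.4236, -0.0016, 0.1997]
tool_rot: [-0.322, -3.125, -0.0]
contact_force: [0.8, 0.1, 0.6]
opening: 0.0555
grip_force: 0.0
t: 2.48
tool_pos: [0.4523, -0.31, 0.1752]
tool_rot: [-0.313, -3.125, -0.002]
contact_force: [0.3, 0.8, 0.2]
opening: 0.0555
grip_force: 0.0
```

View pics/w1.png

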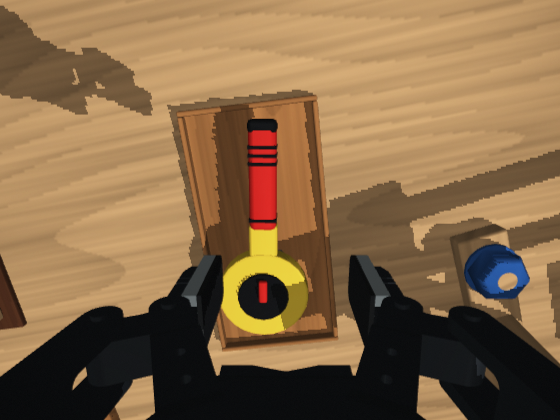

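The wrist view shows the wrench upright in the tray: head centred near (264,293), handle up to (262,125), in line with the tool's x. The right bolt is at (497,272).

```bash
python3 - <<'E'
from h import *
d=dict(np.load("w1.npz"));W=cloud(d)
p=blob(d,W,(20,80,50),(35,255,255),(215,225,315,345),(.04,.07))
print("head z",np.percentile(p[:,2],[5,50,95]).round(4))
q=p[p[:,2]>.047][:,:2]
c,r=cv2.minEnclosingCircle((q*1000).astype(np.float32));print("circ",c,r)
from scipy.optimize import least_squares
h=blob(d,W,(0,130,50),(10,255,255),(240,115,290,232),(.03,.07))
l=cv2.fitLine(h[:,:2].astype(np.float32),cv2.DIST_HUBER,0,1e-4,1e-4).ravel();print("handle",len(h),h.mean(0).round(4),h.min(0),h.max(0),l,np.arctan2(l[1],l[0]))
b=blob(d,W,(100,100,30),(130,255,255),(455,235,540,310),(.045,.07));c,r=cv2.minEnclosingCircle((b[:,:2]*1000).astype(np.float32));print("bolt",c,r,np.percentile(b[:,2],[50,95]))
s=W[90:350,165:345].reshape(-1,3);s=s[(s[:,2]>.011)&(s[:,2]<.02)];print("tray",cv2.minAreaRect((s[:,:2]*1000).astype(np.float32)))
y=np.array([c for c in q]);print("far head (max along handle axis)")
u=np.array([abs(l[0]),l[1]*np.sign(l[0])]);n=np.array([-u[1],u[0]]);print((q@u).max(),(q@n).min(),(q@n).max(), h[:,:2].mean(0)@n,(h[:,:2]@n).min(),(h[:,:2]@n).max(),(h[:,:2]@u).min(),u)
E
```

```text
head z [0.0494 0.0518 0.0531]
circ (531.48388671875, -344.9188232421875) 56.413368225097656
handle 2457 [ 0.4354 -0.3265  0.0535] [ 0.39302699 -0.34647429  0.04769394] [ 0.47994691 -0.30648906  0.055923  ] [ 0.9780017  -0.20859697  0.43544716 -0.32654923] -0.21014015
bolt (572.7009887695312, -125.12103271484375) 24.225391387939453 [0.05241995 0.05400861]
tray ((499.168701171875, -341.19476318359375), (130.1649932861328, 259.97357177734375), 85.17057800292969)
far head (max along handle axis)
0.6481452424157919 -0.26946020277801647 -0.1862868886571574 -0.22853275906775106 -0.2410177914837817 -0.21694111540634825 0.4514306368777951 [ 0.9780017  -0.20859697]
```

```bash
python3 - <<'E'
from h import *
y=np.pi/2-.21
rows([(.4526,-.3302,.1,y),(.4526,-.3302,.024,y)])
E
```

```text
[0.002, -0.001, 0.022, -0.014, -0.067, 0.252]
[0.002, -0.001, 0.022, -0.015, -0.067, 0.505]
```

```bash
python3 -m pendant '[0,0,0.02,-0.015,-0.067,0.15,0.65,0,0,0.02,-0.015,-0.067,0.3,0.65,0,0,0.02,-0.015,-0.067,0.42,0.65,0,0,0.02,-0.015,-0.067,0.505,0.65,0,0,0.02,-0.015,-0.067,0.505,0.65,0,0,0.02,-0.015,-0.067,0.505,0,0,0,0.02,-0.015,-0.067,0.505,0,0,0,0.02,-0.015,-0.067,0.505,0,0,0,0.02,-0.015,-0.067,0.505,0,0,0,0.02,-0.015,-0.067,0.505,0]' 100 
```

```text
t: 3.78
tool_pos: [0.4521, -0.3323, 0.0248]
tool_rot: [0.331, 3.124, -0.001]
contact_force: [-2.6, 0.4, 3.8]
opening: 0.0172
grip_force: 98.1
```

```bash
python3 -m pendant '[0,0,0,0,0,-0.03,0,0,0,0,0,0,-0.1,0,0,0,0,0,0,-0.2,0,0,0,0,0,0,-0.3,0,0,0,0,0,0,-0.36,0,0,0,0,0,0,-0.36,0]'; python3 - <<'E'
from h import *
from station import optics,telemetry
o=telemetry.get_obs();print(o["wrist_torque"],o["contact_force"])
d=optics.get_image("wrist");np.savez("w2.npz",**d);cv2.imwrite("pics/w2.png",d["image"][...,::-1])
E
```

```text
t: 4.53
tool_pos: [0.453, -0.3329, 0.1341]
tool_rot: [0.331, 3.121, -0.003]
contact_force: [1.7, 0.1, 0.3]
opening: 0.0
grip_force: 0.0
[ 0.01459174 -0.00500253  0.02415209] [1.6850134  0.05321639 0.29362213]
```

View pics/w2.png

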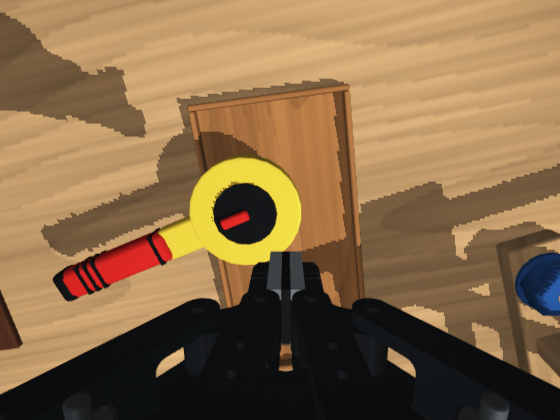

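The fingers closed empty and the wrench has turned: its head is now at (245,213) and its handle points to (65,285). It slipped out of the grip, so I check whether it still stands.

```bash
cat > loc.py <<'E'
from h import *
from station import optics,telemetry
import sys
d=optics.get_image("top");W=cloud(d);np.savez("t.npz",**d)
p=blob(d,W,(20,100,80),(35,255,255),(380,140,470,270));r=blob(d,W,(0,150,60),(8,255,255),(380,140,470,270))
for n,q in(("head",p),("handle",r)):print(n,len(q),np.median(q,0).round(4),np.percentile(q,5,axis=0).round(4),np.percentile(q,95,axis=0).round(4))
cv2.imwrite("pics/"+sys.argv[1],cv2.resize(d["image"][110:280,330:500,::-1],(510,510)))
E
python3 loc.py t1.png; python3 - <<'E'
from h import *
d=dict(np.load("w2.npz"));W=cloud(d)
for n,q in(("head",blob(d,W,(20,80,50),(35,255,255),(180,150,310,270))),("han",blob(d,W,(0,130,50),(10,255,255),(50,220,175,305)))):
  A=np.c_[q[:,:2],np.ones(len(q))];print(n,len(q),np.median(q,0),np.percentile(q,5,axis=0).round(4),np.percentile(q,95,axis=0).round(4),np.linalg.lstsq(A,q[:,2],rcond=None)[0])
E
```

```text
head 231 [ 0.4548 -0.3325  0.053 ] [ 0.4311 -0.374   0.0422] [ 0.4916 -0.2711  0.2973]
handle 25 [ 0.4179 -0.2267  0.4766] [ 0.3832 -0.2602  0.4288] [ 0.4547 -0.1966  0.4927]
head 7323 [ 0.44873024 -0.36643735  0.05259529] [ 0.4141 -0.4106  0.0504] [ 0.4852 -0.3278  0.0542] [ 0.01977785 -0.00488729  0.04143182]
han 2965 [ 0.46905176 -0.46822275  0.05697626] [ 0.4565 -0.511   0.0481] [ 0.483  -0.4324  0.0587] [ 0.21529324  0.02916711 -0.03150502]
```

View pics/t1.png

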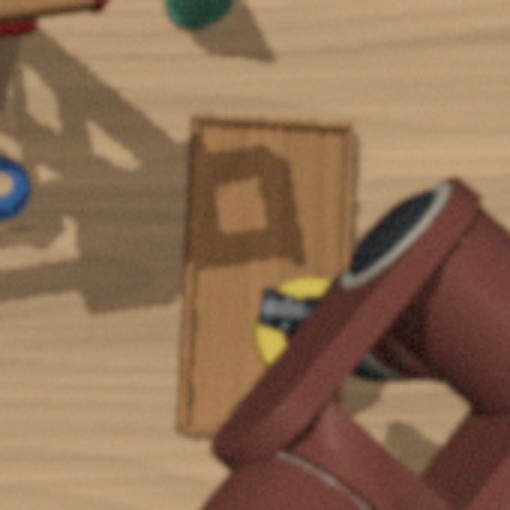

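The wrench is still upright in the tray (head level at z 0.053), but it has turned so its handle points to -y. I get the joint state and take close views to measure it for a new grasp.

```bash
python3 - <<'E'
from h import *
from station import optics,telemetry
o=telemetry.get_obs();print(o["t"],o["q"].round(3),o["tool_pos"],o["tool_rot"])
d=dict(np.load("w2.npz"));W=cloud(d)
for p in ([.453,-.3329,.1341],[.453,-.3329,.153]):
  print(cv2.projectPoints(np.array([p]),d["rvec"],d["tvec"],np.array([[d["fx"],0,d["cx"]],[0,d["fy"],d["cy"]],[0,0,1]]),None)[0].ravel())
print("fingertip depth pts",W[258,290],W[270,290],W[300,290])
# handle geometry
h=blob(d,W,(0,130,50),(10,255,255),(50,220,175,305),(.03,.07))
l=cv2.fitLine(h[:,:2].astype(np.float32),cv2.DIST_HUBER,0,1e-4,1e-4).ravel();print(l,np.degrees(np.arctan2(l[1],l[0])))
u=l[:2];n=np.array([-u[1],u[0]]);t=h[:,:2]@n;t=t-np.median(t)
for a in np.arange(-.014,.0141,.002):
  m=(abs(t-a)<.001);print(round(a,3),m.sum(),h[m,2].mean().round(4) if m.any() else None)
s=optics.get_image("side");np.savez("s1.npz",**s);cv2.imwrite("pics/s1.png",cv2.resize(s["image"][230:420,270:480,::-1],(630,570)))
E
```

```text
4.625 [-0.766 -0.042  1.835  0.     1.35  -2.126] [ 0.45170556 -0.33164151  0.13135084] [-3.31264028e-01 -3.12311298e+00 -1.22162271e-03]
[285.64251181 249.06960993]
[285.60112954 264.55385725]
fingertip depth pts [ 0.44226624 -0.32872325  0.17104692] [ 0.44196209 -0.32879195  0.18274731] [ 0.44659526 -0.32992317  0.19623244]
[ 0.17849089 -0.98394156  0.46927616 -0.46966243] -79.718124
-0.014 0 None
-0.012 0 None
-0.01 342 0.0492
-0.008 261 0.0558
-0.006 264 0.0569
-0.004 245 0.0575
-0.002 246 0.0574
0.0 238 0.0574
0.002 241 0.0573
0.004 234 0.0574
0.006 237 0.0573
0.008 243 0.0574
0.01 207 0.0569
0.012 166 0.0562
0.014 25 0.0542
```

View pics/s1.png

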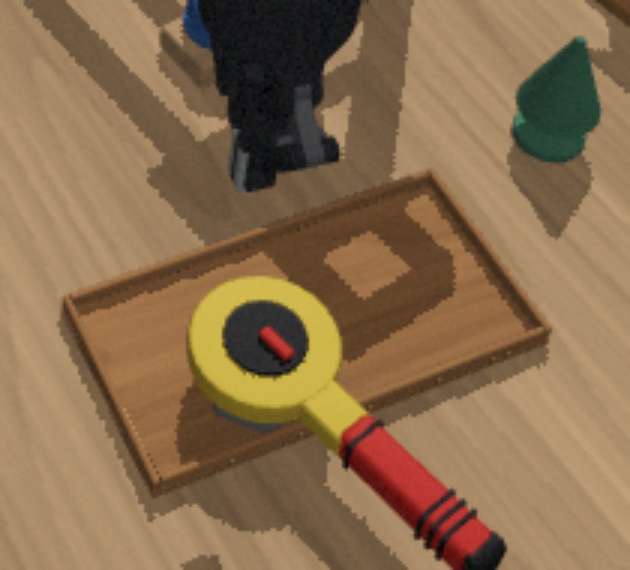

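The side view shows the wrench standing upright, its handle across the tray's right wall, and the shut fingertips at about (353,292) in the full picture. I check the real fingertip height against the reported TCP.

```bash
python3 - <<'E'
from h import *
for f in("s1","w2"):
  d=dict(np.load(f+".npz"));W=cloud(d);K=np.array([[d["fx"],0,d["cx"]],[0,d["fy"],d["cy"]],[0,0,1]])
  print(f,cv2.projectPoints(np.array([[.452,-.332,.131],[.442,-.332,.131],[.442,-.332,.16],[.452,-.332,.16]]),d["rvec"],d["tvec"],K,None)[0].reshape(-1,2).round(0).tolist())
  print("cam",-R.from_rotvec(d["rvec"].ravel()).as_matrix().T@d["tvec"].ravel())
  v=d["image"].max(-1)
  m=(np.abs(W[...,0]-.452)<.04)&(np.abs(W[...,1]+.332)<.05)&(W[...,2]>.075)&(W[...,2]<.25)
  q=W[m];i=np.argsort(q[:,2])[[0,5,20,50,100,200]];print(m.sum(),q[i].round(4).tolist())
  ij=np.argwhere(m)[i];print(ij.tolist())
E
```

```text
s1 [[352.0, 300.0], [347.0, 302.0], [349.0, 291.0], [354.0, 289.0]]
cam [ 0.11865368 -0.73976212  0.81211235]
680 [[0.4443, -0.3359, 0.158], [0.4537, -0.3432, 0.1635], [0.4408, -0.3283, 0.1665], [0.4478, -0.3425, 0.171], [0.4428, -0.3346, 0.1798], [0.4464, -0.2985, 0.2063]]
[[293, 351], [292, 359], [287, 347], [290, 356], [284, 351], [256, 342]]
w2 [[287.0, 245.0], [283.0, 227.0], [282.0, 249.0], [287.0, 269.0]]
cam [ 0.38496279 -0.31811444  0.30200805]
45718 [[0.4431, -0.3284, 0.163], [0.4413, -0.3346, 0.164], [0.4409, -0.3354, 0.1646], [0.4416, -0.3324, 0.1656], [0.4423, -0.3278, 0.1672], [0.4417, -0.3294, 0.1689]]
[[252, 291], [252, 276], [252, 274], [253, 281], [254, 292], [255, 288]]
```

Both cameras put the shut fingertips at z ≈ 0.16 while the TCP reads 0.131-0.134, so the real tips sit about 28 mm above the reported TCP. The first grasp therefore only pinched the handle's top edge and squeezed it out. From now on I go 28 mm lower.

```bash
python3 -m pendant '[0,0,0.34,0,0,0,0.65,0,0,0.68,0,0,0,0.65,0,0,1,0,0,0,0.65,0,0,1,0,0,0,0.65]' 60 >/dev/null; python3 -m pendant '[0,0,0.34,0,0,0,0.65,0,0,0.68,0,0,0,0.65,0,0,1,0,0,0,0.65,0,0,1,0,0,0,0.65]'; python3 - <<'E'
from h import *
y=np.radians(10.3)
rows([(.4666,-.4546,.05,y),(.4666,-.4546,-.003,y)])
E
```

```text
t: 5.68
tool_pos: [0.4517, -0.3317, 0.1314]
tool_rot: [-1.843, -2.542, -0.0]
contact_force: [-0.4, -0.0, -0.0]
opening: 0.0554
grip_force: 0.0
[-0.002, -0.002, 0.261, -0.405, -0.08, 0.271]
[-0.002, -0.002, 0.261, -0.405, -0.08, 0.448]
```

```bash
python3 -m pendant '[0,0,0.13,-0.2,-0.04,0,0.65,0,0,0.26,-0.405,-0.08,0.05,0.65,0,0,0.26,-0.405,-0.08,0.2,0.65,0,0,0.26,-0.405,-0.08,0.27,0.65,0,0,0.26,-0.405,-0.08,0.27,0.65]'; python3 - <<'E'
from h import *
from station import optics,telemetry
d=optics.get_image("wrist");W=cloud(d);o=telemetry.get_obs();print(o["tool_pos"])
p=blob(d,W,(20,80,50),(35,255,255),(0,0,560,420),(.04,.07))
h=blob(d,W,(0,130,50),(10,255,255),(0,0,560,420),(.045,.07))
l=cv2.fitLine(h[:,:2].astype(np.float32),cv2.DIST_HUBER,0,1e-4,1e-4).ravel();print(len(h),l,np.degrees(np.arctan2(l[1],l[0])))
u=-l[:2]*np.sign(-l[1]*1.0+0) if l[1]>0 else l[:2]; n=np.array([-u[1],u[0]])
print("u",u,"handle n",np.percentile(h[:,:2]@n,[1,50,99]),"u range",np.percentile(h[:,:2]@u,[1,99]),"head n",np.percentile(p[:,:2]@n,[.5,99.5]),"head u",np.percentile(p[:,:2]@u,[.5,99.5]),len(p))
cv2.imwrite("pics/w3.png",d["image"][...,::-1])
E
```

```text
t: 6.3
tool_pos: [0.4653, -0.4528, 0.0484]
tool_rot: [-2.011, -2.406, -0.002]
contact_force: [0.3, -1.1, 0.3]
opening: 0.0558
grip_force: 0.0
[ 0.46641979 -0.45398405  0.05081057]
6825 [ 0.2012948 -0.9795307  0.4697903 -0.4528056] -78.387314
u [ 0.2012948 -0.9795307] handle n [0.35747684 0.36903373 0.38061119] u range [0.44625031 0.5991432 ] head n [0.32811343 0.40995495] head u [0.422659   0.51291058] 18143
```

View pics/w3.png

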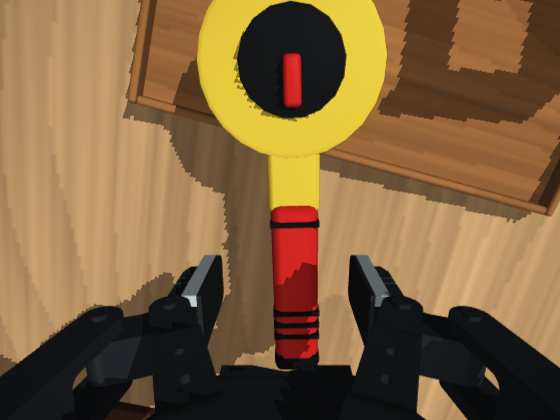

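The handle lies straight between the fingers, its centreline (column 295) about 3.6 mm right of the finger midline (285). The head centre is at (292,58). I go down with that correction and grip.

```bash
python3 -m pendant '[0,0,-0.02,0,0.012,0.06,0.65,0,0,-0.02,0,0.012,0.12,0.65,0,0,-0.02,0,0.012,0.175,0.65,0,0,-0.02,0,0.012,0.175,0.65,0,0,-0.02,0,0.012,0.175,0,0,0,-0.02,0,0.012,0.175,0,0,0,-0.02,0,0.012,0.175,0,0,0,-0.02,0,0.012,0.175,0,0,0,-0.02,0,0.012,0.175,0]' 110; python3 -m pendant '[0,0,0,0,0,-0.01,0,0,0,0,0,0,-0.02,0,0,0,0,0,0,-0.03,0,0,0,0,0,0,-0.03,0]'
```

```text
t: 7.48
tool_pos: [0.4706, -0.455, -0.0002]
tool_rot: [2.004, 2.417, -0.001]
contact_force: [-0.2, 0.2, 4.3]
opening: 0.0225
grip_force: 107.5
t: 7.98
tool_pos: [0.4701, -0.4543, 0.0077]
tool_rot: [-2.005, -2.419, 0.0]
contact_force: [-0.2, -1.1, -3.7]
opening: 0.0227
grip_force: 107.6
```

```bash
python3 -m pendant '[0,0,0,0,0,-0.08,0,0,0,0,0,0,-0.2,0,0,0,0,0,0,-0.32,0,0,0,0,0,0,-0.36,0,0,0,0,0,0,-0.36,0]'; cat > meas.py <<'E'
from h import *
from station import optics,telemetry
o=telemetry.get_obs();d=optics.get_image("wrist");W=cloud(d)
Rt=R.from_rotvec(o["tool_rot"])
def tool(q): return Rt.inv().apply(q-o["tool_pos"])
T=tool(W.reshape(-1,3)).reshape(W.shape)
hsv=cv2.cvtColor(np.ascontiguousarray(d["image"]),cv2.COLOR_RGB2HSV)
m=(cv2.inRange(hsv,np.array((20,80,50)),np.array((35,255,255)))>0)&(np.abs(T[...,1])<.06)&(np.abs(T[...,2]+.055)<.04)
p=T[m]
med=np.median(p[:,2]);q=p[np.abs(p[:,2]-med)<.01]
A=np.c_[q[:,:2],np.ones(len(q))];c=np.linalg.lstsq(A,q[:,2],rcond=None)[0]
print("n",len(q),"z med",med.round(4),"slope",c[:2].round(3),"y range",np.percentile(q[:,1],[.3,99.7]).round(4),"x range",np.percentile(q[:,0],[.3,99.7]).round(4))
# circle fit on outer edge per angle (algebraic), excluding neck
from scipy.optimize import least_squares
f=lambda s:0
cx=np.percentile(q[:,0],99.7)
best=None
e=[]
ys=np.linspace(-.038,.038,20)
w=lambda s:s
# convex hull of the head points
far=q[np.abs(q[:,1])<.1]
H=cv2.convexHull((far[:,:2]*1e3).astype(np.float32)).reshape(-1,2)/1e3
s=np.sign(np.median(far[:,0]));H=H[H[:,0]*s>.06]
r=least_squares(lambda c:np.hypot(H[:,0]-c[0],H[:,1]-c[1])-.043,[.09*s,0],loss="soft_l1",f_scale=.001)
print("axis in tool xy",r.x.round(4),"rms",np.sqrt(np.mean(r.fun**2)).round(4),len(H))
Y=Rt.as_matrix();print("yaw",np.degrees(np.arctan2(Y[1,1],Y[0,1])).round(2),"pos",o["tool_pos"].round(4),"F",o["contact_force"].round(1),"T",o["wrist_torque"].round(2),"q6",o["q"][5].round(2))
ax=Rt.apply([r.x[0],r.x[1],0])+o["tool_pos"];print("axis world",ax.round(4), "head top z",(Rt.apply([r.x[0],r.x[1],c[2]+c[:2]@r.x])+o["tool_pos"])[2].round(4))
np.savez("w.npz",**d)
E
python3 meas.py
```

```text
t: 8.6
tool_pos: [0.4703, -0.4546, 0.1162]
tool_rot: [2.004, 2.418, -0.001]
contact_force: [0.5, -0.4, -4.4]
opening: 0.0225
grip_force: 108.3
n 27534 z med -0.0515 slope [-0.014  0.001] y range [-0.0425  0.0401] x range [0.0268 0.101 ]
axis in tool xy [ 0.0915 -0.001 ] rms 0.0028 17
yaw 10.7 pos [ 0.4703 -0.4546  0.1162] F [ 0.5 -0.4 -4.4] T [-0.25 -0.08  0.01] q6 -1.07
axis world [ 0.4523 -0.365   0.1161] head top z 0.1678
```

```bash
python3 - <<'E'
s=open("meas.py").read()
i=s.index("# circle fit");j=s.index("Y=Rt.as_matrix")
new='''from scipy.optimize import least_squares
mm=cv2.morphologyEx((m&(np.abs(T[...,2]-med)<.01)).astype(np.uint8),cv2.MORPH_CLOSE,np.ones((5,5)))
C=max(cv2.findContours(mm,cv2.RETR_EXTERNAL,cv2.CHAIN_APPROX_NONE)[0],key=len).reshape(-1,2)
C=C[(C[:,1]>3)&(C[:,1]<416)]
K=np.array([[d["fx"],0,d["cx"]],[0,d["fy"],d["cy"]],[0,0,1]])
# intersect contour rays with head-top plane in tool frame
ray=np.c_[(C-[d["cx"],d["cy"]])/d["fx"],np.ones(len(C))]@R.from_rotvec(d["rvec"].ravel()).as_matrix()
o0=-R.from_rotvec(d["rvec"].ravel()).as_matrix().T@d["tvec"].ravel()
rt=Rt.inv().apply(ray);ot=tool(o0)
H=ot+rt*((med-ot[2])/rt[:,2])[:,None];H=H[(H[:,0]>.055)]
r=least_squares(lambda c:np.hypot(H[:,0]-c[0],H[:,1]-c[1])-c[2],[.09,0,.043],loss="soft_l1",f_scale=.0005)
print("axis in tool xy,r",r.x.round(4),"rms",np.sqrt(np.mean(r.fun**2)).round(4),len(H))
'''
open("meas.py","w").write(s[:i]+new+s[j:])
E
python3 meas.py
```

```text
n 27545 z med -0.0515 slope [-0.015  0.001] y range [-0.0425  0.0401] x range [0.0269 0.101 ]
axis in tool xy,r [ 0.1173 -0.0012  0.048 ] rms 0.0095 600
yaw 10.7 pos [ 0.4697 -0.4539  0.1145] F [ 0.4  0.2 -3.3] T [-0.24 -0.08  0.03] q6 -1.07Traceback (most recent call last):
  File "meas.py", line 26, in <module>
    ax=Rt.apply([r.x[0],r.x[1],0])+o["tool_pos"];print("axis world",ax.round(4), "head top z",(Rt.apply([r.x[0],r.x[1],c[2]+c[:2]@r.x])+o["tool_pos"])[2].round(4))
                                                                                                                            ~~~~~^~~~
ValueError: matmul: Input operand 1 has a mismatch in its core dimension 0, with gufunc signature (n?,k),(k,m?)->(n?,m?) (size 3 is different from 2)
```

```bash
sed -i 's/H=H\[(H\[:,0\]>.055)\]/H=H[(H[:,0]>.04)\&(np.abs(H[:,1]+.001)>.028)]/; s/c\[:2\]@r.x)/c[:2]@r.x[:2])/' meas.py; sed -i 's/c\[:2\]@r.x\])/c[:2]@r.x[:2]])/' meas.py; python3 meas.py
```

```text
n 27540 z med -0.0515 slope [-0.015  0.001] y range [-0.0425  0.0401] x range [0.0268 0.101 ]
axis in tool xy,r [ 0.0924 -0.0012  0.0417] rms 0.0001 263
yaw 10.7 pos [ 0.4693 -0.4534  0.1136] F [-0.1  0.1 -3.5] T [-0.31  0.   -0.03] q6 -1.07
axis world [ 0.451  -0.3628  0.1138] head top z 0.1656
```

```bash
cat >> h.py <<'E'
AX=(.0924,-.0012)
def ax(bx,by,z,deg,a=None):
    a=a or AX
    """pose with wrench axis at bx,by, tool-y yaw deg"""
    t=np.radians(deg);Y=np.array([np.cos(t),np.sin(t)]);X=np.array([-Y[1],Y[0]])
    return (*(np.array([bx,by])-a[0]*X-a[1]*Y),z,t)
E
python3 - <<'E'
from h import *
rows([ax(.51,-.25,.115,-18),ax(.572,-.1248,.115,-45)])
E
```

```text
[-0.005, -0.006, 0.957, 0.368, 0.115, -0.005]
[-0.007, -0.004, 1.857, 0.835, 0.288, -0.004]
```

```bash
python3 -m pendant '[0,0,0.2,0.08,0.025,0,0,0,0,0.4,0.16,0.05,0,0,0,0,0.6,0.24,0.07,0,0,0,0,0.8,0.31,0.1,0,0,0,0,0.95,0.37,0.115,0,0,0,0,0.95,0.37,0.115,0,0]'; python3 - <<'E'
from h import *
rows([ax(.572,-.1248,.115,-45)])
E
```

```text
t: 9.5
tool_pos: [0.4826, -0.3371, 0.1137]
tool_rot: [-2.534, -1.852, 0.002]
contact_force: [-0.2, 0.6, -3.6]
opening: 0.0222
grip_force: 108.0
[-0.007, -0.001, 0.911, 0.489, -0.069, -0.003]
```

```bash
python3 -m pendant '[0,0,0.2,0.11,-0.01,0,0,0,0,0.4,0.22,-0.03,0,0,0,0,0.6,0.33,-0.045,0,0,0,0,0.8,0.43,-0.06,0,0,0,0,0.91,0.49,-0.069,0,0,0,0,0.91,0.49,-0.069,0,0,0,0,0.91,0.49,-0.069,0,0]'; python3 meas.py; python3 - <<'E'
from h import *
d=dict(np.load("w.npz"));cv2.imwrite("pics/w4.png",d["image"][...,::-1])
rows([ax(.572,-.1248,.06,-45),ax(.572,-.1248,.045,-45)])
E
```

```text
t: 10.38
tool_pos: [0.5083, -0.1933, 0.1152]
tool_rot: [-2.903, -1.2, 0.002]
contact_force: [0.5, 0.4, -3.6]
opening: 0.0223
grip_force: 108.1
n 27531 z med -0.0515 slope [-0.014  0.001] y range [-0.0423  0.0403] x range [0.0266 0.1007]
axis in tool xy,r [ 0.092  -0.001   0.0417] rms 0.0001 265
yaw -45.07 pos [ 0.5083 -0.1933  0.1152] F [ 0.5  0.4 -3.6] T [-0.16  0.16 -0.01] q6 0.29
axis world [ 0.5727 -0.1276  0.1151] head top z 0.1669
[-0.001, 0.001, -0.003, 0.004, -0.008, 0.185]
[-0.001, 0.001, -0.003, 0.004, -0.008, 0.235]
```

View pics/w4.png

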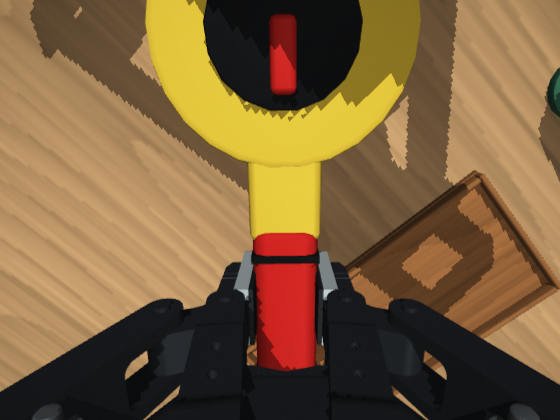

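The wrench hangs level and centred between the fingers, with its head at the top of the picture; the bolt is hidden beneath it. I lower it onto the taper.

```bash
python3 -m pendant '[0,0,0,0.004,-0.008,0.08,0,0,0,0,0.004,-0.008,0.15,0,0,0,0,0.004,-0.008,0.19,0,0,0,0,0.004,-0.008,0.2,0,0,0,0,0.004,-0.008,0.21,0,0,0,0,0.004,-0.008,0.22,0,0,0,0,0.004,-0.008,0.22,0]'; python3 -m pendant '[0,0,0,0,0,0.01,0,0,0,0,0,0,0.02,0,0,0,0,0,0,0.02,0]'; python3 -c "
from station import telemetry
o=telemetry.get_obs();print(o['wrist_torque'])"
```

```text
t: 11.3
tool_pos: [0.508, -0.1901, 0.05]
tool_rot: [2.903, 1.2, 0.0]
contact_force: [-0.7, 0.1, -3.4]
opening: 0.0222
grip_force: 108.0
t: 11.68
tool_pos: [0.5076, -0.1899, 0.0434]
tool_rot: [-2.903, -1.199, 0.001]
contact_force: [-0.0, 0.3, -3.2]
opening: 0.0223
grip_force: 108.0
[-0.24729749  0.19173374 -0.0159643 ]
```

```bash
python3 -m pendant '[0,0,0,0,0,0.01,0,0,0,0,0,0,0.01,0]'; python3 -m pendant '[0,0,0,0,0,0.01,0,0,0,0,0,0,0.01,0]';
```

```text
t: 11.92
tool_pos: [0.5082, -0.1902, 0.0408]
tool_rot: [2.903, 1.199, 0.001]
contact_force: [1.1, -0.9, -4.3]
opening: 0.0225
grip_force: 108.0
t: 12.18
tool_pos: [0.5082, -0.1902, 0.0378]
tool_rot: [2.903, 1.199, 0.001]
contact_force: [1.5, 0.1, -4.3]
opening: 0.0224
grip_force: 108.2
```

```bash
python3 -m pendant '[0,0,0,0,0,0.015,0,0,0,0,0,0,0.015,0]'; python3 -m pendant '[0,0,0,0,0,0.01,0,0,0,0,0,0,0.01,0]';
```

```text
t: 12.42
tool_pos: [0.5081, -0.1901, 0.0331]
tool_rot: [2.904, 1.199, 0.001]
contact_force: [2.6, -0.6, -4.1]
opening: 0.0221
grip_force: 108.1
t: 12.68
tool_pos: [0.5081, -0.1901, 0.0303]
tool_rot: [2.903, 1.199, 0.001]
contact_force: [3.3, -0.6, -3.5]
opening: 0.0224
grip_force: 108.2
```

```bash
python3 -m pendant '[0,0,0,0,0,0.01,0,0,0,0,0,0,0.01,0]'; python3 -m pendant '[0,0,0,0,0,0.008,0,0,0,0,0,0,0.008,0]'
```

```text
t: 12.92
tool_pos: [0.5081, -0.1901, 0.0273]
tool_rot: [2.903, 1.199, 0.001]
contact_force: [4.4, -1.0, -3.8]
opening: 0.0221
grip_force: 108.2
t: 13.18
tool_pos: [0.5081, -0.1901, 0.0249]
tool_rot: [2.903, 1.199, 0.001]
contact_force: [3.8, -1.3, -4.1]
opening: 0.0222
grip_force: 108.3
```

```bash
python3 meas.py
```

```text
n 27588 z med -0.0517 slope [-0.016 -0.   ] y range [-0.0421  0.0406] x range [0.0265 0.1006]
axis in tool xy,r [ 0.0921 -0.0008  0.0417] rms 0.0001 265
yaw -45.12 pos [ 0.5081 -0.1901  0.0249] F [ 3.8 -1.3 -4.1] T [-0.36 -0.51 -0.27] q6 0.29
axis world [ 0.5728 -0.1246  0.025 ] head top z 0.077
```

Rim at z 0.030, which is 24 mm below the bolt top, so the socket is fully on. Now I feel this bolt clockwise, in small arcs about the socket's axis.

```bash
python3 -m pendant '[0,0,0,0.0024,0.0024,0.004,0,0,0,0,0.0024,0.0024,0.004,0]'; python3 -m pendant '[0,0,0.125,0.0005,-0.02,0,0,0,0,0.25,0.0022,-0.04,0,0,0,0,0.375,0.0053,-0.06,0,0,0,0,0.5,0.0095,-0.0795,0,0,0,0,0.5,0.0095,-0.0795,0,0]'; python3 -c "
from station import telemetry
o=telemetry.get_obs();print(o['wrist_torque'])"
```

```text
t: 13.48
tool_pos: [0.5084, -0.1901, 0.0239]
tool_rot: [-2.903, -1.2, 0.002]
contact_force: [-0.9, -0.9, 0.4]
opening: 0.0218
grip_force: 108.9
t: 14.1
tool_pos: [0.4941, -0.1712, 0.0239]
tool_rot: [3.034, 0.812, 0.0]
contact_force: [1.2, -1.0, -0.6]
opening: 0.0221
grip_force: 108.5
[-0.24436893 -0.18281676 -0.10927873]
```

```bash
cat > f.sh <<'E'
python3 -c "
from station import telemetry
import numpy as np
from scipy.spatial.transform import Rotation as R
o=telemetry.get_obs();r=R.from_rotvec(o['tool_rot']);Y=r.as_matrix()
f=r.inv().apply(o['contact_force']);print('tool F',f.round(1),'T',r.inv().apply(o['wrist_torque']).round(2),'yaw',np.degrees(np.arctan2(Y[1,1],Y[0,1])).round(1),'pos',o['tool_pos'].round(4))"
E
python3 -m pendant '[0,0,0.125,0.0005,-0.02,0,0,0,0,0.25,0.0022,-0.04,0,0,0,0,0.25,0.0022,-0.04,0,0]' >/dev/null; sh f.sh;  python3 -m pendant '[0,0,0.125,0.0005,-0.02,0,0,0,0,0.125,0.0005,-0.02,0,0]'>/dev/null; sh f.sh
```

```text
tool F [ 0.   0.8 -0.2] T [-0.24  0.02  0.09] yaw -67.5 pos [ 0.4887 -0.1604  0.0239]
tool F [-0.3  0.7 -0.6] T [-0.16  0.02 -0.02] yaw -71.2 pos [ 0.4865 -0.1549  0.0238]
```

```bash
for i in 1; do python3 -m pendant '[0,0,0.125,0.0005,-0.02,0,0,0,0,0.125,0.0005,-0.02,0,0]'>/dev/null; sh f.sh; python3 -m pendant '[0,0,0.067,0.0001,-0.0107,0,0,0,0,0.067,0.0001,-0.0107,0,0]'>/dev/null; sh f.sh; done
```

```text
tool F [-0.6  0.3 -0.9] T [-0.07 -0.03  0.03] yaw -75.0 pos [ 0.4847 -0.1491  0.0238]
tool F [ 0.   0.6 -1.8] T [-0.06 -0.05 -0.14] yaw -77.0 pos [ 0.4839 -0.1461  0.0238]
```

```bash
python3 -m pendant '[0,0,0.067,0.0001,-0.0107,0,0,0,0,0.067,0.0001,-0.0107,0,0]'>/dev/null; sh f.sh; python3 -m pendant '[0,0,0.067,0.0001,-0.0107,0,0,0,0,0.067,0.0001,-0.0107,0,0]'>/dev/null; sh f.sh;  python3 meas.py
```

```text
tool F [-1.4 -1.3 -1.6] T [-0.06 -0.06 -0.19] yaw -79.0 pos [ 0.4831 -0.1429  0.0238]
tool F [-0.8 -0.4 -2.6] T [-0.02 -0.11 -0.17] yaw -81.0 pos [ 0.4825 -0.1397  0.0237]
n 27687 z med -0.052 slope [-0.021  0.001] y range [-0.0423  0.0403] x range [0.0265 0.1005]
axis in tool xy,r [ 0.0921 -0.001   0.0417] rms 0.0001 264
yaw -81.04 pos [ 0.4825 -0.1397  0.0237] F [-0.9  0.3  2.6] T [-0.03  0.1   0.17] q6 0.98
axis world [ 0.5734 -0.1244  0.0237] head top z 0.0761
```

```bash
python3 -m pendant '[0,0,0.125,0.0005,-0.02,0,0,0,0,0.125,0.0005,-0.02,0,0]'>/dev/null; sh f.sh; python3 -m pendant '[0,0,0.125,0.0005,-0.02,0,0,0,0,0.125,0.0005,-0.02,0,0]'>/dev/null; sh f.sh
```

```text
tool F [-1.   0.9 -2.5] T [ 0.08 -0.14 -0.07] yaw -84.8 pos [ 0.4817 -0.1336  0.0237]
tool F [-1.8 -0.7 -3.5] T [ 0.18 -0.2  -0.1 ] yaw -88.5 pos [ 0.4813 -0.1276  0.0237]
```

```bash
python3 -m pendant '[0,0,0.125,0.0005,-0.02,0,0,0,0,0.25,0.0022,-0.04,0,0,0,0,0.375,0.0053,-0.06,0,0,0,0,0.5,0.0095,-0.0795,0,0]'>/dev/null; sh f.sh;  python3 -m pendant '[0,0,0.125,0.0005,-0.02,0,0,0,0,0.25,0.0022,-0.04,0,0,0,0,0.375,0.0053,-0.06,0,0,0,0,0.5,0.0095,-0.0795,0,0,0,0,0.5,0.0095,-0.0795,0,0]'>/dev/null; sh f.sh; python3 meas.py
```

```text
tool F [-2.1 -1.1 -2.7] T [ 0.17 -0.28 -0.46] yaw -103.6 pos [ 0.4835 -0.1036  0.0237]
tool F [-5.  -1.5 -3.9] T [ 0.27 -0.49 -0.15] yaw -118.5 pos [ 0.492  -0.0808  0.0237]
n 27740 z med -0.0521 slope [-0.022  0.001] y range [-0.0421  0.0405] x range [0.0266 0.1005]
axis in tool xy,r [ 0.0921 -0.0008  0.0417] rms 0.0001 266
yaw -118.49 pos [ 0.492  -0.0808  0.0237] F [-3.7  3.7  4. ] T [0.47 0.3  0.15] q6 1.76
axis world [ 0.5733 -0.124   0.0235] head top z 0.0761
```

No hard stop: the wrench went 73° clockwise with only small torque, more than the idle travel allows, so this bolt turns. I swing back.

```bash
python3 -m pendant '[0,0,-0.25,0,0.04,0,0,0,0,-0.5,0.0075,0.0795,0,0,0,0,-0.75,0.019,0.1178,0,0,0,0,-1,0.0365,0.154,0,0]'>/dev/null; sh f.sh; python3 -m pendant '[0,0,-0.25,0.0022,0.04,0,0,0,0,-0.5,0.0095,0.0795,0,0,0,0,-0.75,0.022,0.1178,0,0,0,0,-1,0.0395,0.154,0,0,0,0,-1,0.0395,0.154,0,0]'>/dev/null; sh f.sh; python3 meas.py
```

```text
tool F [ 7.8 -1.7  4.3] T [ 0.24  1.18 -0.05] yaw -88.4 pos [ 0.4813 -0.1278  0.0237]
tool F [7.  0.6 2.5] T [-0.24  1.21  0.11] yaw -58.6 pos [ 0.4948 -0.1733  0.0236]
n 27627 z med -0.0519 slope [-0.02   0.001] y range [-0.0422  0.0404] x range [0.0265 0.1005]
axis in tool xy,r [ 0.0921 -0.0008  0.0417] rms 0.0001 265
yaw -58.63 pos [ 0.4948 -0.1733  0.0236] F [ 6.3  3.1 -2.5] T [ 0.43 -1.15 -0.1 ] q6 0.54
axis world [ 0.573  -0.1246  0.0241] head top z 0.0764
```

```bash
python3 -m pendant '[0,0,0.25,0.0035,-0.04,0,0,0,0,0.5,0.011,-0.0795,0,0,0,0,0.75,0.024,-0.1178,0,0,0,0,1,0.041,-0.154,0,0]'>/dev/null; sh f.sh; python3 -m pendant '[0,0,0.125,0.0005,-0.02,0,0,0,0,0.25,0.0022,-0.04,0,0,0,0,0.375,0.0053,-0.06,0,0,0,0,0.5,0.0095,-0.0795,0,0]'>/dev/null; sh f.sh; python3 -m pendant '[0,0,0.125,0.0005,-0.02,0,0,0,0,0.25,0.0022,-0.04,0,0,0,0,0.375,0.0053,-0.06,0,0,0,0,0.5,0.0095,-0.0795,0,0]'>/dev/null; sh f.sh
```

```text
tool F [ 9.7 -1.1  5.2] T [ 0.17  1.38 -0.45] yaw -88.8 pos [ 0.4813 -0.1275  0.0239]
tool F [ 6.5 -1.4  4.2] T [ 0.44  1.01 -0.59] yaw -103.6 pos [ 0.4836 -0.1037  0.0239]
tool F [ 4.2 12.6  2.5] T [-2.26  0.72 -3.42] yaw -118.0 pos [ 0.4898 -0.0852  0.0237]
```

```bash
python3 meas.py; sh f.sh; python3 -m pendant '[0,0,-0.15,0,0.024,0,0,0,0,-0.3,0.002,0.048,0,0,0,0,-0.3,0.002,0.048,0,0]'>/dev/null; sh f.sh; python3 -m pendant '[0,0,-0.125,0,0.02,0,0,0,0,-0.25,0.0022,0.04,0,0,0,0,-0.375,0.0053,0.06,0,0,0,0,-0.5,0.0095,0.0795,0,0,0,0,-0.625,0.015,0.099,0,0,0,0,-0.625,0.015,0.099,0,0]'>/dev/null; sh f.sh
```

```text
n 27711 z med -0.0519 slope [-0.019 -0.001] y range [-0.0463  0.0363] x range [0.0265 0.1006]
axis in tool xy,r [ 0.0918 -0.0049  0.0416] rms 0.0048 288
yaw -117.98 pos [ 0.4898 -0.0852  0.0237] F [ -2.2 -13.1  -2.3] T [-2.34  0.46  3.42] q6 1.75
axis world [ 0.5732 -0.1239  0.0241] head top z 0.0764
tool F [5.2 8.5 1.1] T [-1.41  0.74 -2.99] yaw -118.1 pos [ 0.49   -0.0845  0.0237]
tool F [ 5.2  0.1 -1.1] T [ 0.06  1.16 -1.46] yaw -109.5 pos [ 0.4856 -0.0953  0.0249]
tool F [8.8 0.5 2.1] T [-0.18  1.37  0.12] yaw -91.1 pos [ 0.48   -0.124   0.0242]
```

```bash
python3 -m pendant '[0,0,0.125,-0.003,-0.02,0,0,0,0,0.25,-0.001,-0.04,0,0,0,0,0.375,0.002,-0.06,0,0,0,0,0.5,0.0065,-0.0795,0,0,0,0,0.5,0.0065,-0.0795,0,0]'>/dev/null; sh f.sh; python3 -m pendant '[0,0,0.125,0.0005,-0.02,0,0,0,0,0.25,0.0022,-0.04,0,0,0,0,0.25,0.0022,-0.04,0,0]'>/dev/null; sh f.sh; python3 -m pendant '[0,0,0.067,0,-0.0107,0,0,0,0,0.067,0,-0.0107,0,0]'>/dev/null; sh f.sh; python3 meas.py
```

```text
tool F [13.1 -2.7  6.1] T [ 0.57  2.07 -0.41] yaw -106.0 pos [ 0.4843 -0.0999  0.0249]
tool F [13.5  3.5  5. ] T [-0.56  1.99 -2.25] yaw -113.1 pos [ 0.4874 -0.0909  0.0249]
tool F [12.6  1.9  4.8] T [-0.64  1.93 -2.49] yaw -115.0 pos [ 0.4884 -0.0882  0.025 ]
n 27676 z med -0.0518 slope [-0.019 -0.   ] y range [-0.0447  0.0379] x range [0.0266 0.1006]
axis in tool xy,r [ 0.0921 -0.0034  0.0417] rms 0.0001 266
yaw -115.02 pos [ 0.4884 -0.0882  0.025 ] F [10.7 -7.1 -4.7] T [-1.41 -1.46  2.49] q6 1.68
axis world [ 0.5733 -0.124   0.0259] head top z 0.0781
```

```bash
python3 -m pendant '[0,0,-0.15,0.007,0.025,0,0,0,0,-0.3,0.0085,0.048,0,0,0,0,-0.3,0.0085,0.048,0,0]'>/dev/null; sh f.sh; python3 -m pendant '[0,0,0,0,0,-0.02,0,0,0,0,0,0,-0.04,0,0,0,0,0,0,-0.06,0,0,0,0,0,0,-0.08,0,0,0,0,0,0,-0.08,0]'; sh f.sh
```

```text
tool F [ 8.9 -4.5  1.3] T [ 0.77  1.55 -0.64] yaw -106.5 pos [ 0.4844 -0.0994  0.0247]
t: 23.6
tool_pos: [0.4803, -0.099, 0.047]
tool_rot: [-3.109, 0.45, 0.003]
contact_force: [0.9, -0.3, -1.5]
opening: 0.0224
grip_force: 109.4
tool F [1.  0.1 1.5] T [-0.02  0.14  0.01] yaw -106.5 pos [ 0.4803 -0.099   0.047 ]
```

```bash
python3 -m pendant '[0,0,0,0,0,-0.1,0,0,0,0,0,0,-0.2,0,0,0,0,0,0,-0.24,0,0,0,0,0,0,-0.24,0]'; python3 meas.py; python3 - <<'E'
from h import *
rows([ax(.539,-.3446,.115,-95,(.0921,-.0034))])
from station import optics
d=optics.get_image("side");np.savez("s2.npz",**d)
E
```

```text
t: 24.1
tool_pos: [0.4809, -0.0991, 0.1194]
tool_rot: [3.109, -0.449, -0.001]
contact_force: [-0.0, 0.7, -3.6]
opening: 0.0221
grip_force: 109.3
n 27550 z med -0.0515 slope [-0.014  0.001] y range [-0.0419  0.0407] x range [0.0265 0.1007]
axis in tool xy,r [ 0.092  -0.0007  0.0417] rms 0.0001 265
yaw -106.42 pos [ 0.4809 -0.0991  0.1194] F [-0.   0.7 -3.6] T [0.04 0.28 0.02] q6 1.5
axis world [ 0.5694 -0.1245  0.1194] head top z 0.1712
[-0.001, 0.004, -0.38, 0.12, 0.802, 0.011]
```

```bash
python3 -m pendant '[0,0,-0.06,0.02,0.12,0,0,0,0,-0.12,0.04,0.24,0,0,0,0,-0.18,0.06,0.36,0,0,0,0,-0.24,0.08,0.48,0,0,0,0,-0.3,0.1,0.6,0,0,0,0,-0.38,0.11,0.7,0,0,0,0,-0.38,0.12,0.78,0,0,0,0,-0.38,0.12,0.8,0,0,0,0,-0.38,0.12,0.8,0,0]'; python3 meas.py; python3 - <<'E'
from h import *
from station import optics
d=optics.get_image("top")
cv2.imwrite("pics/t2.png",cv2.resize(d["image"][60:270,180:460,::-1],(800,600)))
E
```

```text
t: 25.32
tool_pos: [0.4478, -0.3391, 0.1191]
tool_rot: [-3.137, 0.138, 0.001]
contact_force: [-0.4, 0.3, -3.6]
opening: 0.0222
grip_force: 109.3
n 27542 z med -0.0515 slope [-0.014  0.   ] y range [-0.042   0.0406] x range [0.0266 0.1007]
axis in tool xy,r [ 0.092  -0.0007  0.0417] rms 0.0001 265
yaw -95.03 pos [ 0.4478 -0.3391  0.1191] F [-0.4  0.3 -3.6] T [0.01 0.29 0.01] q6 0.88
axis world [ 0.5395 -0.3465  0.119 ] head top z 0.1708
```

View pics/t2.png

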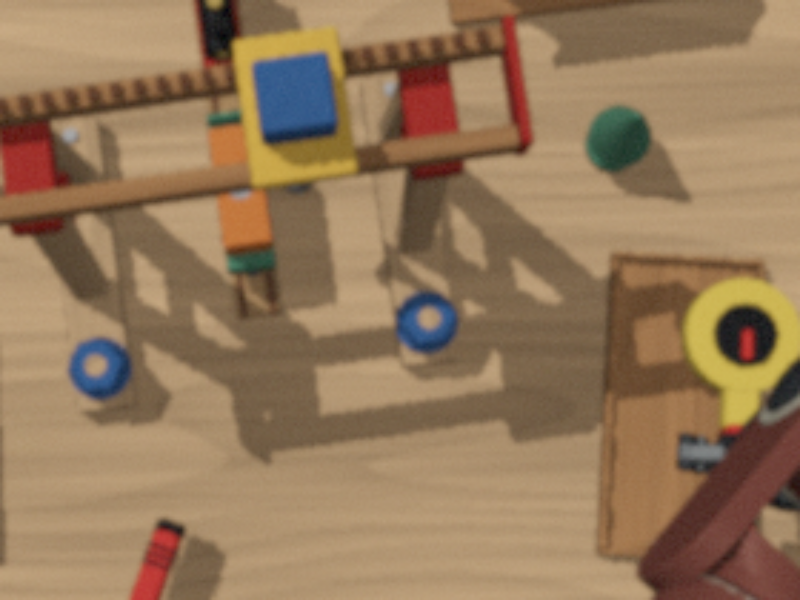

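The wrench is level over the tray (its head at (745,335) in the crop is nearer the camera, which shifts it sideways), and the gantry scene is undisturbed. I lower it.

```bash
python3 -m pendant '[0,0,0,0,0,0.08,0,0,0,0,0,0,0.18,0,0,0,0,0,0,0.28,0,0,0,0,0,0,0.35,0,0,0,0,0,0,0.375,0,0,0,0,0,0,0.385,0,0,0,0,0,0,0.385,0]' ; sh f.sh; python3 -m pendant '[0,0,0,0,0,0.005,0,0,0,0,0,0,0.01,0,0,0,0,0,0,0.01,0]'>/dev/null; sh f.sh
```

```text
t: 26.3
tool_pos: [0.4487, -0.3399, 0.0052]
tool_rot: [3.138, -0.136, 0.002]
contact_force: [0.1, -0.9, -4.5]
opening: 0.0225
grip_force: 109.3
tool F [0.2 0.9 4.5] T [-0.01 -0.3   0.02] yaw -95.0 pos [ 0.4487 -0.3399  0.0052]
tool F [-0.5  0.5  4.1] T [-0.   -0.29  0.05] yaw -95.0 pos [ 0.448  -0.3396  0.0013]
```

```bash
python3 -m pendant '[0,0,0,0,0,0.005,0,0,0,0,0,0,0.005,0]'>/dev/null; sh f.sh;  python3 -m pendant '[0,0,0,0,0,0.004,0,0,0,0,0,0,0.004,0]'>/dev/null; sh f.sh
```

```text
tool F [-1.6 -0.7  2.3] T [ 0.   -0.17 -0.05] yaw -95.0 pos [ 4.483e-01 -3.398e-01  1.000e-04]
tool F [-1.9 -0.5 -4.8] T [ 0.18 -0.25 -0.06] yaw -95.0 pos [ 4.487e-01 -3.402e-01 -4.000e-04]
```

```bash
python3 -m pendant '[0,0,0,0,0,-0.002,0,0,0,0,0,0,-0.002,0.35,0,0,0,0,0,-0.002,0.5,0,0,0,0,0,-0.002,0.6,0,0,0,0,0,-0.002,0.65,0,0,0,0,0,-0.002,0.65]'; python3 -m pendant '[0,0,0,0,0,-0.06,0.65,0,0,0,0,0,-0.15,0.65,0,0,0,0,0,-0.3,0.65,0,0,0,0,0,-0.45,0.65,0,0,0,0,0,-0.55,0.65,0,0,0,0,0,-0.55,0.65]'; python3 - <<'E'
from h import *
from station import optics
d=optics.get_image("wrist");np.savez("w5.npz",**d);cv2.imwrite("pics/w5.png",d["image"][...,::-1])
W=cloud(d)
p=blob(d,W,(20,80,50),(35,255,255),(0,0,560,420),(.03,.09));A=np.c_[p[:,:2]-p[:,:2].mean(0),np.ones(len(p))];print(len(p),np.median(p,0),np.linalg.lstsq(A,p[:,2],rcond=None)[0])
E
```

```text
t: 27.92
tool_pos: [0.448, -0.3395, -0.0009]
tool_rot: [-3.139, 0.137, 0.0]
contact_force: [-0.5, -1.9, -0.1]
opening: 0.0556
grip_force: 0.0
t: 28.68
tool_pos: [0.4498, -0.3413, 0.1692]
tool_rot: [3.133, -0.136, 0.01]
contact_force: [-0.1, 0.6, -0.4]
opening: 0.0558
grip_force: 0.0
7629 [ 0.53599475 -0.34608458  0.05188567] [ 0.00742612 -0.00092491  0.05186156]
```

View pics/w5.png

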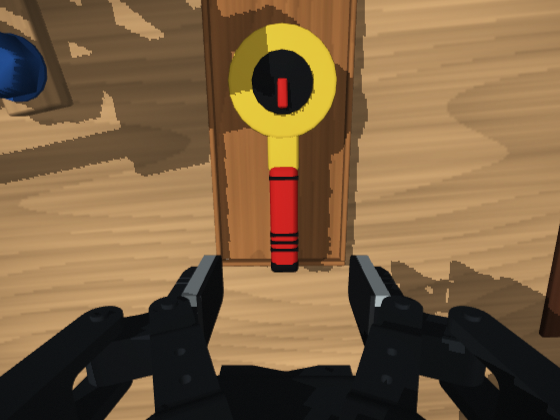

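The wrench stands level in the tray (head at (282,80), between the walls) and the gripper is clear of it. I check the bolt's hex angle numerically with the wrist camera over it.

```bash
python3 -m pendant '[0,0,0,0,-0.2,0,0.65,0,0,0,0,-0.4,0,0.65,0,0,0,0,-0.6,0,0.65,0,0,0,0,-0.7,0,0.65,0,0,0,0,-0.7,0,0.65]'; cat > hex.py <<'E'
from h import *
from station import optics
d=optics.get_image("wrist");np.savez("w6.npz",**d);W=cloud(d)
h=cv2.cvtColor(np.ascontiguousarray(d["image"]),cv2.COLOR_RGB2HSV)
m=(cv2.inRange(h,np.array((100,80,20)),np.array((130,255,255)))>0)&(np.hypot(W[...,0]-.572,W[...,1]+.1245)<.04)
q=W[m];print(m.sum(),np.percentile(q[:,2],[5,50,95]).round(4),q[:,:2].mean(0))
c=np.array([.5725,-.1243])
# hexagonal side/taper region: radial extent vs angle by heights
for lo,hi in((.030,.036),(.037,.046),(.048,.0525)):
  s=q[(q[:,2]>lo)&(q[:,2]<hi)];v=s[:,:2]-c;a=np.degrees(np.arctan2(v[:,1],v[:,0]));r=np.hypot(*v.T)*1e3
  print(lo,[(int(b),round(np.median(r[abs(a-b)<5]),1) if (abs(a-b)<5).sum()>3 else None) for b in range(-175,180,10)])
# normals of the taper from depth gradients
gx=np.stack([cv2.Sobel(W[...,i],cv2.CV_64F,1,0,ksize=5) for i in range(3)],-1);gy=np.stack([cv2.Sobel(W[...,i],cv2.CV_64F,0,1,ksize=5) for i in range(3)],-1)
n=np.cross(gy,gx);n/=np.linalg.norm(n,axis=-1,keepdims=True);n*=np.sign(n[...,2:3])
k=m&(W[...,2]>.042)&(n[...,2]>.3)&(n[...,2]<.93);a=np.degrees(np.arctan2(n[k][:,1],n[k][:,0]))
hist=np.histogram(a,bins=36,range=(-180,180));print(list(zip(hist[1].astype(int).tolist(),hist[0].tolist())))
print("mean angle mod 60:",np.degrees(np.angle(np.mean(np.exp(6j*np.radians(a)))))/6,abs(np.mean(np.exp(6j*np.radians(a)))))
E
python3 hex.py
```

```text
t: 29.35
tool_pos: [0.4653, -0.1282, 0.1622]
tool_rot: [-3.138, 0.131, 0.004]
contact_force: [-0.6, -0.1, -0.3]
opening: 0.0555
grip_force: 0.0
3127 [0.0287 0.0521 0.054 ] [ 0.57119393 -0.12507625]
0.03 [(-175, np.float64(21.2)), (-165, np.float64(23.5)), (-155, None), (-145, np.float64(24.2)), (-135, None), (-125, np.float64(23.3)), (-115, None), (-105, None), (-95, None), (-85, None), (-75, None), (-65, None), (-55, None), (-45, None), (-35, None), (-25, None), (-15, None), (-5, None), (5, None), (15, None), (25, None), (35, None), (45, None), (55, None), (65, None), (75, None), (85, None), (95, None), (105, None), (115, None), (125, None), (135, None), (145, None), (155, None), (165, np.float64(22.4)), (175, np.float64(21.4))]
0.037 [(-175, np.float64(21.0)), (-165, np.float64(21.1)), (-155, np.float64(21.8)), (-145, np.float64(23.4)), (-135, None), (-125, None), (-115, None), (-105, None), (-95, None), (-85, None), (-75, None), (-65, None), (-55, None), (-45, None), (-35, None), (-25, None), (-15, None), (-5, None), (5, None), (15, None), (25, None), (35, None), (45, None), (55, 
[... 979 characters left out ...]
8.0)), (145, np.float64(18.9)), (155, np.float64(20.0)), (165, np.float64(19.4)), (175, np.float64(18.0))]
[(-180, 80), (-170, 54), (-160, 17), (-150, 14), (-140, 11), (-130, 26), (-120, 49), (-110, 39), (-100, 16), (-90, 10), (-80, 7), (-70, 19), (-60, 63), (-50, 35), (-40, 8), (-30, 11), (-20, 13), (-10, 23), (0, 70), (10, 36), (20, 18), (30, 10), (40, 8), (50, 18), (60, 74), (70, 31), (80, 9), (90, 5), (100, 14), (110, 28), (120, 62), (130, 38), (140, 29), (150, 14), (160, 17), (170, 38)]
mean angle mod 60: 6.935196967875193 0.4631304604354137hex.py:14: RuntimeWarning: invalid value encountered in divide
  n=np.cross(gy,gx);n/=np.linalg.norm(n,axis=-1,keepdims=True);n*=np.sign(n[...,2:3])
```

The flats face 6.9° against the gantry's yaw of 6.6°, so the bolt is at its solid position. I hand in the job.

```bash
python3 -c "
from station import ctrl
print(ctrl.finish_job())"
```

```text
the job is handed in; nothing more can be done
None
```

The right bolt was the loose one: I ratcheted it clockwise until solid, stood the wrench back in its tray and let go; my first grasp slipped and spun the wrench in the tray (it stayed upright, but I couldn't check its speed or tilt while it slipped), and the hand-in returned no verdict.

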